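Hold the support bracket level over the modelling stand

ROBOT

A 6-joint arm with a two-finger parallel gripper is mounted at the origin on the work surface. World frame = base frame: x ahead of the robot, y to its left, z up, the work surface at z = 0. Lengths are in m, angles in degrees, forces in N, time in s.
With the tool pointing down it reaches from about 0.325 to 0.775 m from the base axis. Payload 5.5 kg.
Tool frame: the origin (TCP) lies midway between the tips of the shut fingers; the grasp point (between the pads) lies 19 mm behind it; z points along the fingers, y is the line along which they close (so a half turn about z gives the same grasp; the last joint's range is limited). The gripper opens to 85 mm and grips with 20 to 120 N. Pads are 22 mm wide; open, the fingers measure 114 mm over their backs; the gripper's body (76 mm by 85 mm) begins 54 mm behind the grasp point. The pads swing forward as they close: fully open they stand 13 mm farther back than shut.
Start: joints at [-72.748, 5.22, 70.514, -0, 104.267, -3.249], TCP at [0.21, -0.562, 0.231] pointing down, gripper open.
Joint ranges: [-164.24, 164.24], [-49.07, 125.15], [9.68, 141.18], [-86.29, 266.29], [3.28, 154.24], [-151.56, 151.56]. Speed limits (degrees/s): [147.25, 147.25, 172.46, 180, 180, 180].

INTERFACE

Orientations are given as a 3x3 rotation matrix whose columns are the frame's x, y, z axes.
In Python, from workcell import ctrl, snapshot, calibration gives the robot as it stands.
- The arm moves only by the shell command python3 -m crank 'ROWS'. ROWS is JSON, a list of rows, each an object of numbers: "dx", "dy", "dz": the shift along the tool's x, y, z in m; "turn": the turn about the tool's z in degrees; "claw": the finger opening in m, from 0 to 0.0854. A call has 1 to 20 rows; each row is the pose to reach, as a shift and turn from the pose commanded when the call began, along the tool's axes at that moment; what a row does not reach only later rows make up. A row lasts 1/12 s, in which the tool goes at most 41.7 mm and 7.16 degrees, less where a joint would pass 70% of its speed; a pose out of reach is approached as far as the arm can. A call with a gripper value outside its range is refused whole. The fingers move at their own pace and stop on an object; the grip force is fixed at half the most. Time passes only in rows, so rows that repeat a pose let the fingers close. It gives the time, the measured TCP pose, the force, the opening and the grip force at its end, in the units of the state.
- ctrl.get_state(): the state, without advancing time (a new reading comes with each control period).
- snapshot(name): name is "scene" or "top" or "wrist"; returns the picture (400x640x3 uint8, red, green, blue); there is no depth.
- calibration(name): a dict with "mtx" (3x3 intrinsics, pixels), "k1" (the pictures are not rectified: a ray, as slopes to the right and down, at radius r is drawn at 1 + k1 r^2 times it, then the intrinsics apply), "pose" (4x4, takes a point from camera to world coordinates). Camera axes: x right, y down, z forward; pixel columns grow to the right and rows downward; lengths in m; the calibration is good to about 2 mm. A picture is of the moment at which its call begins: read the wrist's pose just before it. calibration takes no time and is no camera call; for the wrist camera it gives the pose at the moment of the call.
- ctrl.close_job(): hands the job in; it is judged then, once.
The state is a dict: "clock": time; "joint_pos": joint angles; "joint_vel": joint speeds; "joint_torque": joint torques, N m; "eef_pos": TCP position; "tool_rot": TCP orientation; "contact_force": force on the tool from outside, world axes, zero at the start; "moment": the same for the moment, N m; "gripper_width": opening from 0.0 (shut) to 1.0 (fully open); "gripper_force": force on a finger pad.
Only numpy, scipy, OpenCV 4.12 (cv2) and the standard library are available. Lean on these libraries where they do the work, as an engineer would, in place of code of your own. Each camera call takes 0.05 s, during which the arm holds its last target. There are 200 camera calls.

TASK

Turn the round board of the modelling stand until its yellow fork squarely faces the white pointer on the foot. Then pick up the blue support bracket by its balance point and bring it level over the board, slotted hub straight above the steel tongue and pin straight above the gap of the fork, with the underside of the hub about 40 mm clear above the top of the tongue. Finish still holding it there, in the air, touching nothing but the gripper, and leave the bust, the jar and the tin alone.

Things in the scene. Friction and masses are not known exactly. Their poses are not given: they have to be found in the camera images.
- stand: Fixed foot of the modelling stand: dark steel disc 170 mm across, 12 mm thick, on the table, under the turning board. Origin: centre of its underside, on the vertical turning axis. Its x axis points level from the turning axis to the white pointer, z up.
- mark (a point): Centre of the top face of the white pointer, a fixed white block 40 mm (radial) by 26 mm, standing on the table just outside the rim of the board, 185 mm from the turning axis, top 42 mm above the table.
- wheel (a joint): Angle of the round board (plywood, 310 mm across, 18 mm thick, upper face 43 mm above the table). 0 = fork faces the white pointer; grows counter-clockwise from above, so a positive value is undone by turning clockwise. Starts at 0.5 to 1.3, can turn -0.5 to 1.7; friction 0.12 N m keeps it where it is left. Turn it by gripping the tongue.
- tongue (a point): Centre of the top of the steel tongue, an upright blade in the middle of the board, on the turning axis: 30 mm long, 10 mm thick, 40 mm tall (43 to 83 mm above the table). Axes turn with the board: x along the 30 mm length, towards the fork; y across the 10 mm thickness; z up. Grip it from above across its thickness.
- fork (a point): Middle of the gap of the yellow fork, at the level of the board's upper face, 142 mm from the turning axis. The fork is two yellow blocks near the rim, each 24 mm (radial) by 12 mm by 18 mm tall, 22 mm apart; a thin dark line on the board runs from the tongue to it.
- bracket: Loose blue cast support bracket, 0.29 to 0.45 kg, 28 mm wide. Hub: block 54 mm long, 50 mm tall, with an upright through slot 36 x 13 mm. From it runs a bar 123 mm long, 12 mm thick, its top flush with the hub's; under its far end a steel pin, 12 mm across, down to the level of the hub's underside. Stands on hub and pin. Origin: centre of the hub's underside; x along the bar to the pin, z up.
- balance (a point): Balance point of the support bracket: on the bar, half way up its thickness (44 mm above the underside), 39.5 mm from the hub's centre, 12.5 mm beyond the hub's face; the middle of the bracket's length is 22 mm farther on. Axes as the bracket's. The bar is 28 mm wide (y); grip across it from above.
- pin_tip (a point): Centre of the lower end of the bracket's pin, 142 mm from the hub's centre along the bracket's x, level with the hub's underside.
- bust: Small white plaster bust, 76 mm across the shoulders, 135 mm tall, loose bystander. Origin: centre of its underside.
- jar: Closed jar, 64 mm across, 85 mm tall, loose bystander. Origin: centre of its underside.
- tin: Tin with a yellow label, 68 mm across, 100 mm tall, loose bystander. Origin: centre of its underside.

How it is judged:
By the outcome, as a careful person would: the job done as asked, in the order asked, and still so for the second after the job is handed in, while the arm keeps its last pose, push and grip.
It also fails if it takes over 54 s, if anything falls off the work surface, if the arm or the gripper's body presses on something with over 40 N, if the wrist force passes 120 N, or if a joint passes its speed limit or range.

## Working session

There is one attempt and no reset: what is moved stays moved. The work goes in short steps, Python scripts to look and compute and a shell command to move; the robot and the scene stay as the last step left them, time stands still between calls to the robot, and variables do not carry over. Pictures are saved under pics/ and viewed, at most 10 in all, crops included, and the job is handed in when it is done.

```bash
mkdir -p pics; cat > h.py <<'E'
import numpy as np, cv2
from workcell import ctrl, snapshot, calibration
def snap(n,f=None):
    c=calibration(n); im=snapshot(n)
    if f: cv2.imwrite('pics/'+f,im[:,:,::-1])
    return im,c
def ray(c,u,v):
    K=np.array(c['mtx']);P=np.array(c['pose']);k=c['k1']
    d=np.array([(u-K[0,2])/K[0,0],(v-K[1,2])/K[1,1]]);s=d.copy()
    for _ in range(30): s=d/(1+k*(s@s))
    return P[:3,3],P[:3,:3]@np.r_[s,1]
def onz(c,u,v,z):
    o,r=ray(c,u,v);return o+r*(z-o[2])/r[2]
def pix(c,p):
    K=np.array(c['mtx']);P=np.array(c['pose']);q=P[:3,:3].T@(np.array(p)-P[:3,3]);s=q[:2]/q[2]
    s=s*(1+c['k1']*(s@s));return K[0,0]*s[0]+K[0,2],K[1,1]*s[1]+K[1,2]
E
python3 - <<'E'
from h import *
for n in('top','scene'):
    im,c=snap(n,n+'0.png');print(n,np.round(c['pose'],3).tolist(),c['mtx'],c['k1'])
s=ctrl.get_state();print({k:np.round(v,3).tolist() for k,v in s.items()})
E
```

```text
top [[-0.007, -0.996, 0.094, 0.429], [-1.0, 0.008, 0.011, -0.016], [-0.012, -0.094, -0.996, 1.548], [0.0, 0.0, 0.0, 1.0]] [[431.32552665   0.         325.29506549]
 [  0.         431.32552665 196.15634603]
 [  0.           0.           1.        ]] 0.013267574755044108
scene [[0.775, 0.455, -0.439, 1.085], [0.632, -0.541, 0.554, -0.647], [0.015, -0.707, -0.707, 0.927], [0.0, 0.0, 0.0, 1.0]] [[368.89415669   0.         323.77621893]
 [  0.         368.89415669 206.86694847]
 [  0.           0.           1.        ]] -0.0341085733708114
{'clock': 0.1, 'joint_pos': [-72.749, 5.26, 70.575, -0.001, 104.267, -3.247], 'joint_vel': [0.067, -0.079, -0.121, -0.024, 0.096, 0.022], 'joint_torque': [0.002, -46.022, -41.922, -0.0, 0.011, 0.0], 'eef_pos': [0.21, -0.562, 0.23], 'tool_rot': [[0.937, 0.35, -0.001], [0.35, -0.937, 0.002], [0.0, -0.002, -1.0]], 'contact_force': [-0.023, -0.375, 0.125], 'moment': [0.009, 0.001, -0.024], 'gripper_force': 0.0, 'gripper_width': 1.003}
```

View pics/top0.png

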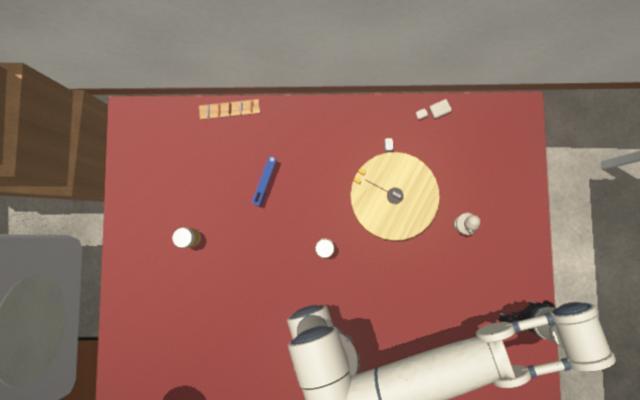

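View pics/scene0.png

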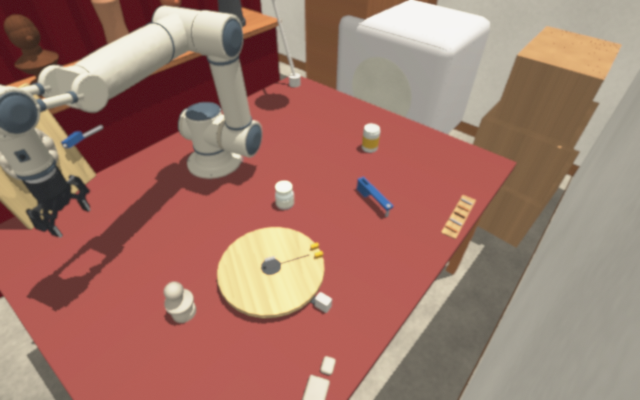

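The top view shows the board at (395,196), fork at (360,177), pointer at (389,145), and the bracket with its hub near (259,198) and pin end near (272,160). I'll measure these with colour masks.

```bash
python3 - <<'E'
from h import *
im=cv2.imread('pics/top0.png');c=calibration('top')
hsv=cv2.cvtColor(im,cv2.COLOR_BGR2HSV).astype(int);H,S,V=hsv[...,0],hsv[...,1],hsv[...,2]
def cen(m,box):
    x0,y0,x1,y1=box;mm=np.zeros_like(m);mm[y0:y1,x0:x1]=m[y0:y1,x0:x1];y,x=np.nonzero(mm);return mm,x.mean(),y.mean(),len(x)
wood,u,v,n=cen((H>12)&(H<35)&(S>60)&(V>120),(340,148,445,245))
ct=max(cv2.findContours(wood.astype(np.uint8),0,1)[0],key=cv2.contourArea)
P=np.array([onz(c,*p[0],.043)[:2] for p in ct]);ce,r=cv2.minEnclosingCircle(P.astype(np.float32))
A=np.c_[2*P,np.ones(len(P))];s=np.linalg.lstsq(A,(P**2).sum(1),rcond=None)[0]
print('board',ce,r,s[:2],np.sqrt(s[2]+s[0]**2+s[1]**2))
m,u,v,n=cen((S<60)&(V>150),(378,130,400,151));p=onz(c,u,v,.042);print('mark',u,v,n,p, np.hypot(*(p[:2]-s[:2])),np.degrees(np.arctan2(*(p[:2]-s[:2])[::-1])))
m,u,v,n=cen((H>12)&(H<24)&(S>170)&(V>120),(345,160,372,190));p=onz(c,u,v,.058);print('fork',u,v,n,p,np.hypot(*(p[:2]-s[:2])),np.degrees(np.arctan2(*(p[:2]-s[:2])[::-1])))
m,u,v,n=cen((V<125)&(S<110),(385,187,405,207));p=onz(c,u,v,.043);print('hubdisc',u,v,n,p)
m,u,v,n=cen((H>100)&(H<130)&(S>120),(240,140,290,220));ct=max(cv2.findContours(m.astype(np.uint8),0,1)[0],key=cv2.contourArea)
P=np.array([onz(c,*p[0],.05)[:2] for p in ct]).astype(np.float32);print('bracket',cv2.minAreaRect(P),[onz(c,*q,.05)[:2].round(3).tolist() for q in((258,199),(272,160))])
for nm,b,z in(('jar',(312,235,338,260),.085),('bust',(452,210,485,238),.06)):
    m,u,v,n=cen((S<70)&(V>150),b);print(nm,n,onz(c,u,v,z))
E
```

```text
board (0.5727216005325317, -0.2405911535024643) 0.15766598284244537 [ 0.5712466  -0.24130267] 0.15392067178962543
mark 388.3936170212766 143.68085106382978 94 [ 0.75564873 -0.22408695  0.042     ] 0.1852040176912984 5.333653866540705
fork 362.0 172.0 1 [ 0.65287046 -0.1280575   0.058     ] 0.13959557038273626 54.21702048134535
hubdisc 393.8857142857143 196.02857142857144 105 [ 0.56928513 -0.23928637  0.043     ]
bracket ((0.621148943901062, 0.21710793673992157), (0.024040313437581062, 0.15886104106903076), 70.44639587402344) [[0.562, 0.236], [0.7, 0.187]]
jar 288 [0.39207025 0.00474428 0.085     ]
bust 384 [ 0.47397561 -0.48367054  0.06      ]
```

```bash
R='x'; python3 -m crank '[{"dx":0.45,"dy":-0.175,"dz":0,"turn":-36,"claw":0.0854},{"dx":0.45,"dy":-0.175,"dz":0,"turn":-36,"claw":0.0854},{"dx":0.45,"dy":-0.175,"dz":0,"turn":-36,"claw":0.0854},{"dx":0.45,"dy":-0.175,"dz":0,"turn":-36,"claw":0.0854},{"dx":0.45,"dy":-0.175,"dz":0,"turn":-36,"claw":0.0854},{"dx":0.45,"dy":-0.175,"dz":0,"turn":-36,"claw":0.0854},{"dx":0.45,"dy":-0.175,"dz":0,"turn":-36,"claw":0.0854},{"dx":0.45,"dy":-0.175,"dz":0,"turn":-36,"claw":0.0854},{"dx":0.45,"dy":-0.175,"dz":0,"turn":-36,"claw":0.0854},{"dx":0.45,"dy":-0.175,"dz":0,"turn":-36,"claw":0.0854},{"dx":0.45,"dy":-0.175,"dz":0,"turn":-36,"claw":0.0854},{"dx":0.45,"dy":-0.175,"dz":0,"turn":-36,"claw":0.0854},{"dx":0.45,"dy":-0.175,"dz":0,"turn":-36,"claw":0.0854},{"dx":0.45,"dy":-0.175,"dz":0,"turn":-36,"claw":0.0854},{"dx":0.45,"dy":-0.175,"dz":0,"turn":-36,"claw":0.0854}]'
python3 - <<'E'
from h import *
im,c=snap('wrist','w1.png');print(np.round(c['pose'],3).tolist(),pix(c,(.571,-.241,.083)))
E
```

```text
clock: 1.35
eef_pos: [0.5698, -0.2409, 0.2308]
tool_rot: [[0.552, 0.834, -0.001], [0.834, -0.552, -0.0], [-0.001, -0.001, -1.0]]
contact_force: [0.4, -1.1, 0.3]
gripper_width: 0.999
gripper_force: 0.0
[[0.834, -0.524, -0.174, 0.614], [-0.552, -0.792, -0.261, -0.175], [-0.001, 0.314, -0.949, 0.374], [0.0, 0.0, 0.0, 1.0]] (np.float64(325.0456193323713), np.float64(180.61335878445124))
```

View pics/w1.png

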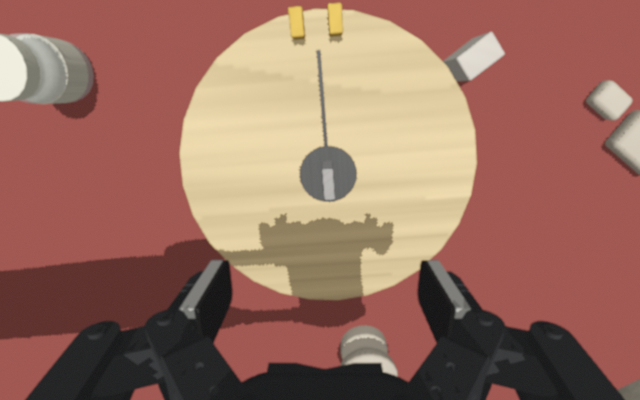

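The wrist view shows the tongue top near (328,184), fork blocks at (297,22) and (335,18), and the pointer at (477,57). Next I'll refine them.

```bash
cat > m.py <<'E'
from h import *
def comps(m,box,amin):
    x0,y0,x1,y1=box;mm=np.zeros(m.shape,np.uint8);mm[y0:y1,x0:x1]=m[y0:y1,x0:x1]
    n,l,st,ce=cv2.connectedComponentsWithStats(mm);return [(ce[i],st[i,4],l==i) for i in range(1,n) if st[i,4]>=amin]
def hsvof(im):
    h=cv2.cvtColor(im,cv2.COLOR_RGB2HSV).astype(int);return h[...,0],h[...,1],h[...,2]
def circ(P):
    s=np.linalg.lstsq(np.c_[2*P,np.ones(len(P))],(P**2).sum(1),rcond=None)[0];return s[:2],np.sqrt(s[2]+s[:2]@s[:2])
E
python3 - <<'E'
from m import *
im=cv2.imread('pics/w1.png')[:,:,::-1];c=calibration('wrist')
H,S,V=hsvof(im)
for ce,n,l in comps((S<70)&(V>130),(305,150,350,205),20):
    P=np.array([onz(c,x,y,.083)[:2] for y,x in np.argwhere(l)]).astype(np.float32);print('tongue',ce,n,P.mean(0),cv2.minAreaRect(P))
for ce,n,l in comps((H>14)&(H<30)&(S>150)&(V>190),(280,0,350,45),20):
    ys,xs=np.nonzero(l);print('fork',ce,n,xs.min(),xs.max(),ys.min(),ys.max(),onz(c,*ce,.061))
for ce,n,l in comps((S<60)&(V>190),(440,20,520,90),20):
    print('mark',ce,n,onz(c,*ce,.042))
disc=comps((V<125)&(S<60),(290,140,365,205),100)
for ce,n,l in disc: 
    ct=max(cv2.findContours((l|((S<70)&(V>130)&(np.hypot(np.arange(640)-328,np.arange(400)[:,None]-176)<28))).astype(np.uint8),0,1)[0],key=cv2.contourArea)
    print('disc',ce,n,circ(np.array([onz(c,*q[0],.043)[:2] for q in ct])))
rows=[]
for y in range(60,200,4):
    w=np.nonzero((H[y]>10)&(H[y]<35)&(S[y]>40)&(S[y]<160)&(V[y]>140))[0];w=w[(w>150)&(w<500)]
    if len(w)>20: rows+= [onz(c,w.min(),y,.043)[:2]]+([onz(c,w.max(),y,.043)[:2]] if y>90 else [])
print('board',circ(np.array(rows)))
E
```

```text
tongue [328.09876543 185.59012346] 405 [ 0.5704401 -0.2472027] ((0.5697109699249268, -0.24998106062412262), (0.032585181295871735, 0.03338361531496048), 17.936920166015625)
mark [480.58860196  55.25022262] 1123 [ 0.75600887 -0.22956142  0.042     ]
disc [327.65873418 171.43392405] 1975 (array([ 0.57085512, -0.24668309]), np.float64(0.029375693814080693))
board (array([ 0.5711639 , -0.24623099]), np.float64(0.15440277516646927))
```

```bash
python3 - <<'E'
from m import *
im=cv2.imread('pics/w1.png')[:,:,::-1];c=calibration('wrist')
H,S,V=hsvof(im);print(im[15,297],H[15,297],S[15,297],V[15,297],H[30,325],S[30,325])
C=np.array([.571,-.2465]);A=lambda p:(np.hypot(*(p[:2]-C)),np.degrees(np.arctan2(*(p[:2]-C)[::-1])))
for ce,n,l in comps((S>150)&(H>14)&(H<32),(280,0,350,45),20):
    ys,xs=np.nonzero(l);a=(xs.min()+xs.max())/2;t=ys.min();print('fork',ce,n,onz(c,*ce,.055),A(onz(c,*ce,.055)))
for p in ((480.6,55.2),): print('mark',A(onz(c,*p,.042)))
for ce,n,l in comps((S<70)&(V>130),(315,165,342,200),100):
    P=np.array([onz(c,x,y,.083)[:2] for y,x in np.argwhere(l)]);w,v=np.linalg.eigh(np.cov(P.T));print('tongue',n,P.mean(0),np.sqrt(12*w),np.degrees(np.arctan2(v[1,1],v[0,1]))%180)
for ce,n,l in comps((V<130)&(S<130),(310,45,335,143),30):
    P=np.array([onz(c,x,y,.043)[:2] for y,x in np.argwhere(l)]);w,v=np.linalg.eigh(np.cov(P.T));print('line',n,A(P.mean(0)),np.degrees(np.arctan2(v[1,1],v[0,1]))%180)
E
```

```text
[237 204 108] 22 139 237 21 72
fork [335.37037037  33.14814815] 27 [ 0.64935207 -0.13964157  0.055     ] (np.float64(0.1325057401240509), np.float64(53.7499186884391))
fork [298.36  36.48] 25 [ 0.62034585 -0.1236464   0.055     ] (np.float64(0.13239342591557815), np.float64(68.11645325029988))
mark (np.float64(0.18581452703766585), np.float64(5.240916583068265))
tongue 344 [ 0.57162147 -0.24550255] [0.01000763 0.03061818] 60.969401506088445
line 174 (np.float64(0.07809357754521921), np.float64(61.04840122483497)) 60.94008685699
```

```bash
python3 -m crank '[{"dx":-0.0035,"dy":0.004,"dz":0,"turn":-4.5,"claw":0.045},{"dx":-0.0035,"dy":0.004,"dz":0.04,"turn":-4.5,"claw":0.045},{"dx":-0.0035,"dy":0.004,"dz":0.08,"turn":-4.5,"claw":0.045},{"dx":-0.0035,"dy":0.004,"dz":0.12,"turn":-4.5,"claw":0.045},{"dx":-0.0035,"dy":0.004,"dz":0.15,"turn":-4.5,"claw":0.045},{"dx":-0.0035,"dy":0.004,"dz":0.178,"turn":-4.5,"claw":0.045},{"dx":-0.0035,"dy":0.004,"dz":0.178,"turn":-4.5,"claw":0.045},{"dx":-0.0035,"dy":0.004,"dz":0.178,"turn":-4.5,"claw":0.004},{"dx":-0.0035,"dy":0.004,"dz":0.178,"turn":-4.5,"claw":0.004},{"dx":-0.0035,"dy":0.004,"dz":0.178,"turn":-4.5,"claw":0.004},{"dx":-0.0035,"dy":0.004,"dz":0.178,"turn":-4.5,"claw":0.004},{"dx":-0.0035,"dy":0.004,"dz":0.178,"turn":-4.5,"claw":0.004},{"dx":-0.0035,"dy":0.004,"dz":0.178,"turn":-4.5,"claw":0.004},{"dx":-0.0035,"dy":0.004,"dz":0.178,"turn":-4.5,"claw":0.004},{"dx":-0.0035,"dy":0.004,"dz":0.178,"turn":-4.5,"claw":0.004}]'
```

```text
clock: 2.65
eef_pos: [0.5707, -0.2458, 0.0568]
tool_rot: [[0.485, 0.874, -0.001], [0.874, -0.485, -0.0], [-0.001, -0.001, -1.0]]
contact_force: [-10.7, 4.3, 6.0]
gripper_width: 0.1
gripper_force: 63.2
```

```bash
python3 -m crank '[{"dx":0,"dy":0,"dz":0,"turn":3,"claw":0.004},{"dx":0,"dy":0,"dz":0,"turn":8,"claw":0.004},{"dx":0,"dy":0,"dz":0,"turn":13,"claw":0.004},{"dx":0,"dy":0,"dz":0,"turn":18,"claw":0.004},{"dx":0,"dy":0,"dz":0,"turn":23,"claw":0.004},{"dx":0,"dy":0,"dz":0,"turn":28,"claw":0.004},{"dx":0,"dy":0,"dz":0,"turn":33,"claw":0.004},{"dx":0,"dy":0,"dz":0,"turn":38,"claw":0.004},{"dx":0,"dy":0,"dz":0,"turn":43,"claw":0.004},{"dx":0,"dy":0,"dz":0,"turn":48,"claw":0.004},{"dx":0,"dy":0,"dz":0,"turn":52,"claw":0.004},{"dx":0,"dy":0,"dz":0,"turn":54.5,"claw":0.004},{"dx":0,"dy":0,"dz":0,"turn":55.8,"claw":0.004},{"dx":0,"dy":0,"dz":0,"turn":55.8,"claw":0.004},{"dx":0,"dy":0,"dz":0,"turn":55.8,"claw":0.004}]'
python3 - <<'E'
from m import *
im,c=snap('wrist','w2.png');s=ctrl.get_state();R=np.array(s['tool_rot']);print(np.degrees(np.arctan2(R[1,0],R[0,0])),s['moment'])
E
```

```text
clock: 3.9
eef_pos: [0.5696, -0.2442, 0.0568]
tool_rot: [[0.996, 0.091, -0.004], [0.091, -0.996, 0.003], [-0.004, -0.003, -1.0]]
contact_force: [-16.9, 10.6, 9.9]
gripper_width: 0.104
gripper_force: 63.7
5.207033283089101 [ 1.3365189   2.45926291 -0.07171608]
```

View pics/w2.png

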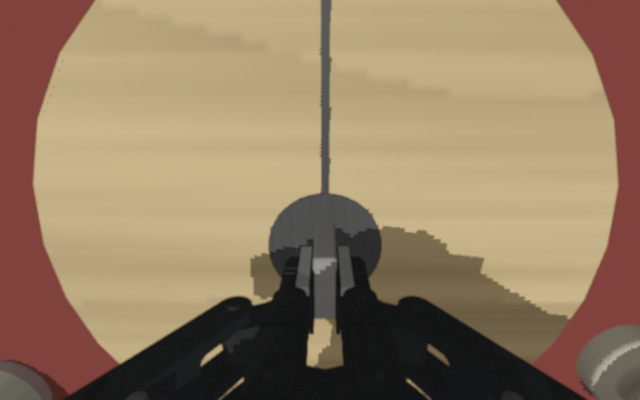

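The line runs straight up the view and the tongue is still gripped. Next I release, lift and check.

```bash
python3 -m crank '[{"dx":0,"dy":0,"dz":0,"turn":0,"claw":0.045},{"dx":0,"dy":0,"dz":0,"turn":0,"claw":0.045},{"dx":0,"dy":0,"dz":0,"turn":0,"claw":0.045},{"dx":0,"dy":0,"dz":0,"turn":0,"claw":0.045},{"dx":0,"dy":0,"dz":-0.04,"turn":0,"claw":0.045},{"dx":0,"dy":0,"dz":-0.08,"turn":0,"claw":0.07},{"dx":0,"dy":0,"dz":-0.12,"turn":0,"claw":0.07},{"dx":0,"dy":0,"dz":-0.16,"turn":0,"claw":0.07},{"dx":0,"dy":0,"dz":-0.2,"turn":0,"claw":0.07},{"dx":0,"dy":0,"dz":-0.2,"turn":0,"claw":0.07},{"dx":0,"dy":0,"dz":-0.2,"turn":0,"claw":0.07}]'
python3 - <<'E'
from m import *
im,c=snap('wrist','w3.png')
H,S,V=hsvof(im)
C=np.array([.5714,-.2455]);A=lambda p:(p[:2].round(4),np.hypot(*(p[:2]-C)).round(4),np.degrees(np.arctan2(*(p[:2]-C)[::-1])).round(2))
u,v=pix(c,(.571,-.246,.083));print(u,v)
u,v=int(u),int(v)
for ce,n,l in comps((S<70)&(V>130),(u-25,v-25,u+25,v+25),60):
    P=np.array([onz(c,x,y,.083)[:2] for y,x in np.argwhere(l)]);w,vv=np.linalg.eigh(np.cov(P.T));print('tongue',ce,n,P.mean(0),np.sqrt(12*w),np.degrees(np.arctan2(vv[1,1],vv[0,1]))%180)
q=[pix(c,C.tolist()+[.043]+np.array([0,0,0]).tolist())] if 0 else None
p0=pix(c,(C[0]+.035,C[1]+.003,.043));p1=pix(c,(C[0]+.115,C[1]+.011,.043));print(p0,p1)
for ce,n,l in comps((V<130)&(S<130),(int(p0[0])-25,int(p1[1]),int(p0[0])+25,int(p0[1])),30):
    P=np.array([onz(c,x,y,.043)[:2] for y,x in np.argwhere(l)]);w,vv=np.linalg.eigh(np.cov(P.T));print('line',n,A(P.mean(0)),np.degrees(np.arctan2(vv[1,1],vv[0,1]))%180)
m=pix(c,(.756,-.2285,.042));print(m);a,b=int(m[0]),int(m[1])
for ce,n,l in comps((S<60)&(V>190),(a-50,max(b-40,0),a+50,b+50),50): print('mark',ce,n,A(onz(c,*ce,.042)))
E
```

```text
clock: 4.87
eef_pos: [0.573, -0.2463, 0.2583]
tool_rot: [[0.996, 0.09, 0.008], [0.091, -0.996, -0.004], [0.007, 0.005, -1.0]]
contact_force: [-0.7, -0.2, -0.5]
gripper_width: 0.819
gripper_force: 0.0
321.8108744045938 178.19584780491104
tongue [321.03144654 177.50314465] 318 [ 0.57157713 -0.24516132] [0.01079403 0.03014808] 5.385279430837755
(np.float64(321.57635864721243), np.float64(137.56378876699716)) (np.float64(320.68648952771304), np.float64(58.549561758108325))
line 156 (array([ 0.6481, -0.2387]), np.float64(0.077), np.float64(5.05)) 5.073431229674384
(np.float64(320.824169224186), np.float64(-18.08673175643318))
mark [321.4015748    1.96062992] 127 (array([ 0.7385, -0.2306]), np.float64(0.1678), np.float64(5.09))
```

View pics/w3.png

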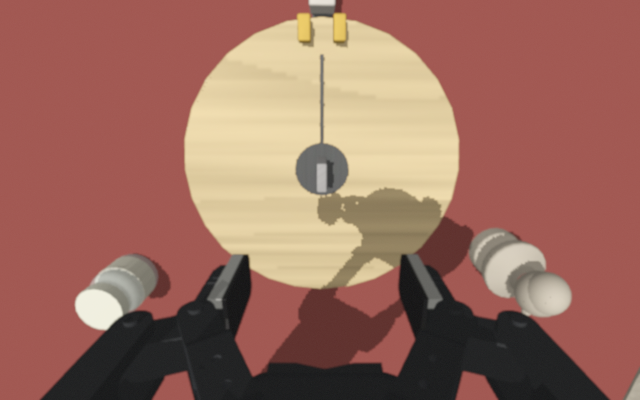

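Fork mid column 321.6 matches the pointer's 321.4, so the board is square (line at 5.1°, pointer at 5.1–5.2°). Next, the bracket.

```bash
python3 -m crank '[{"dx":0.085,"dy":-0.455,"dz":0,"turn":25,"claw":0.07},{"dx":0.085,"dy":-0.455,"dz":0,"turn":25,"claw":0.07},{"dx":0.085,"dy":-0.455,"dz":0,"turn":25,"claw":0.07},{"dx":0.085,"dy":-0.455,"dz":0,"turn":25,"claw":0.07},{"dx":0.085,"dy":-0.455,"dz":0,"turn":25,"claw":0.07},{"dx":0.085,"dy":-0.455,"dz":0,"turn":25,"claw":0.07},{"dx":0.085,"dy":-0.455,"dz":0,"turn":25,"claw":0.07},{"dx":0.085,"dy":-0.455,"dz":0,"turn":25,"claw":0.07},{"dx":0.085,"dy":-0.455,"dz":0,"turn":25,"claw":0.07},{"dx":0.085,"dy":-0.455,"dz":0,"turn":25,"claw":0.07},{"dx":0.085,"dy":-0.455,"dz":0,"turn":25,"claw":0.07},{"dx":0.085,"dy":-0.455,"dz":0,"turn":25,"claw":0.07},{"dx":0.085,"dy":-0.455,"dz":0,"turn":25,"claw":0.07},{"dx":0.085,"dy":-0.455,"dz":0,"turn":25,"claw":0.07},{"dx":0.085,"dy":-0.455,"dz":0,"turn":25,"claw":0.07}]'
python3 - <<'E'
from m import *
im,c=snap('wrist','w4.png');np.savez('c4.npz',**{k:np.array(v) for k,v in c.items()})
H,S,V=hsvof(im)
for ce,n,l in comps((H>100)&(H<130)&(S>110),(0,0,640,400),300):
    P=np.array([onz(c,x,y,.05)[:2] for y,x in np.argwhere(l)]).astype(np.float32);print(ce,n,cv2.minAreaRect(P),P.mean(0))
E
```

```text
clock: 6.17
eef_pos: [0.6151, 0.2138, 0.2522]
tool_rot: [[0.94, -0.34, -0.001], [-0.34, -0.94, -0.001], [-0.001, 0.002, -1.0]]
contact_force: [-0.1, 0.4, -0.2]
gripper_width: 0.821
gripper_force: 0.0
[319.95584416 151.66897547] 3465 ((0.627983570098877, 0.21237973868846893), (0.025843070819973946, 0.17332740128040314), 69.50827026367188) [0.6325645  0.21078593]
```

View pics/w4.png

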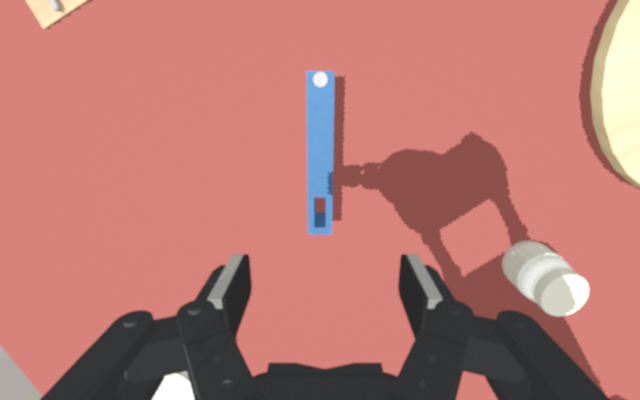

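The wrist view shows the bracket upright in the picture: pin end at (320,79), slot at (320,212). The rectangle measures 173x26 mm, against 177x28 given. I'll descend halfway and re-measure.

```bash
python3 -m crank '[{"dx":-0.0095,"dy":-0.003,"dz":0,"turn":0.6,"claw":0.055},{"dx":-0.0095,"dy":-0.003,"dz":0.04,"turn":0.6,"claw":0.055},{"dx":-0.0095,"dy":-0.003,"dz":0.08,"turn":0.6,"claw":0.055},{"dx":-0.0095,"dy":-0.003,"dz":0.12,"turn":0.6,"claw":0.055},{"dx":-0.0095,"dy":-0.003,"dz":0.14,"turn":0.6,"claw":0.055},{"dx":-0.0095,"dy":-0.003,"dz":0.14,"turn":0.6,"claw":0.055},{"dx":-0.0095,"dy":-0.003,"dz":0.14,"turn":0.6,"claw":0.055},{"dx":-0.0095,"dy":-0.003,"dz":0.14,"turn":0.6,"claw":0.055}]'
python3 - <<'E'
from m import *
im,c=snap('wrist','w5.png');s=ctrl.get_state();H,S,V=hsvof(im)
for ce,n,l in comps((H>100)&(H<130)&(S>110),(0,0,640,400),300):
    P=np.array([onz(c,x,y,.05)[:2] for y,x in np.argwhere(l)]).astype(np.float32);print(ce,n,cv2.minAreaRect(P))
for ce,n,l in comps((S<60)&(V>180),(270,0,370,150),30): print('pin?',ce,n,onz(c,*ce,.05))
R=np.array(s['tool_rot']);print(s['eef_pos'],np.degrees(np.arctan2(R[1,0],R[0,0])))
E
```

```text
clock: 6.88
eef_pos: [0.6082, 0.2211, 0.1163]
tool_rot: [[0.937, -0.349, 0.004], [-0.35, -0.937, 0.001], [0.003, -0.002, -1.0]]
contact_force: [-0.6, -0.0, 0.4]
gripper_width: 0.648
gripper_force: 0.0
[324.00733808 169.14888865] 9403 ((0.6276839971542358, 0.21285027265548706), (0.026660803705453873, 0.1745201051235199), 69.75196838378906)
pin? [322.69096672  53.66877971] 631 [0.70418889 0.1852306  0.05      ]
pin? [301. 104.] 41 [0.68175431 0.20798959 0.05      ]
[0.60861707 0.22133291 0.1170861 ] -20.44388303782184
```

View pics/w5.png

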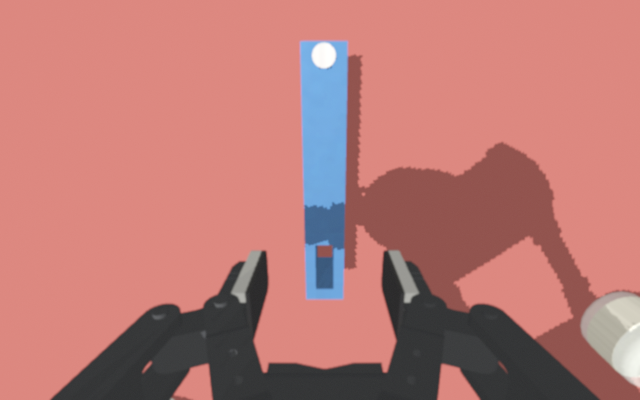

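The refined balance point is (0.6076, 0.2206), within 1 mm of the TCP. I'll descend and grip.

```bash
python3 -m crank '[{"dx":-0.0005,"dy":0,"dz":0.03,"turn":0,"claw":0.055},{"dx":-0.0005,"dy":0,"dz":0.06,"turn":0,"claw":0.055},{"dx":-0.0005,"dy":0,"dz":0.08,"turn":0,"claw":0.055},{"dx":-0.0005,"dy":0,"dz":0.092,"turn":0,"claw":0.055},{"dx":-0.0005,"dy":0,"dz":0.092,"turn":0,"claw":0.055},{"dx":-0.0005,"dy":0,"dz":0.092,"turn":0,"claw":0.055},{"dx":-0.0005,"dy":0,"dz":0.092,"turn":0,"claw":0.02},{"dx":-0.0005,"dy":0,"dz":0.092,"turn":0,"claw":0.02},{"dx":-0.0005,"dy":0,"dz":0.092,"turn":0,"claw":0.02},{"dx":-0.0005,"dy":0,"dz":0.092,"turn":0,"claw":0.02},{"dx":-0.0005,"dy":0,"dz":0.092,"turn":0,"claw":0.02},{"dx":-0.0005,"dy":0,"dz":0.092,"turn":0,"claw":0.02},{"dx":-0.0005,"dy":0,"dz":0.092,"turn":0,"claw":0.02},{"dx":-0.0005,"dy":0,"dz":0.092,"turn":0,"claw":0.02}]'
```

```text
clock: 8.1
eef_pos: [0.6083, 0.2218, 0.0243]
tool_rot: [[0.937, -0.349, 0.004], [-0.349, -0.937, 0.001], [0.004, -0.003, -1.0]]
contact_force: [-0.7, 0.1, 6.3]
gripper_width: 0.314
gripper_force: 60.1
```

```bash
python3 -m crank '[{"dx":0,"dy":0,"dz":-0.008,"turn":0,"claw":0.02},{"dx":0,"dy":0,"dz":-0.025,"turn":0,"claw":0.02},{"dx":0,"dy":0,"dz":-0.05,"turn":0,"claw":0.02},{"dx":0,"dy":0,"dz":-0.08,"turn":0,"claw":0.02},{"dx":0,"dy":0,"dz":-0.11,"turn":0,"claw":0.02},{"dx":0,"dy":0,"dz":-0.135,"turn":0,"claw":0.02},{"dx":0,"dy":0,"dz":-0.155,"turn":0,"claw":0.02},{"dx":0,"dy":0,"dz":-0.16,"turn":0,"claw":0.02},{"dx":0,"dy":0,"dz":-0.16,"turn":0,"claw":0.02},{"dx":0,"dy":0,"dz":-0.16,"turn":0,"claw":0.02},{"dx":0,"dy":0,"dz":-0.16,"turn":0,"claw":0.02}]'
python3 - <<'E'
from m import *
im,c=snap('wrist','w6.png');s=ctrl.get_state();H,S,V=hsvof(im);np.set_printoptions(precision=4,suppress=True)
e=np.array(s['eef_pos']);R=np.array(s['tool_rot']);print(e,R,s['contact_force'],s['moment'],s['gripper_width'])
zt=e[2]-.0243+.05
for ce,n,l in comps((H>100)&(H<130)&(S>110),(0,0,640,400),300):
    P=np.array([onz(c,x,y,zt)[:2] for y,x in np.argwhere(l)]).astype(np.float32);print(ce,n,cv2.minAreaRect(P))
for ce,n,l in comps((S<60)&(V>180),(270,0,370,150),30): print('pin?',ce,n,(onz(c,*ce,zt)-e)@R)
E
```

```text
clock: 9.02
eef_pos: [0.6059, 0.2211, 0.1783]
tool_rot: [[0.937, -0.349, -0.004], [-0.349, -0.937, -0.001], [-0.003, 0.003, -1.0]]
contact_force: [0.9, -0.1, -4.9]
gripper_width: 0.314
gripper_force: 59.7
[0.6059 0.2212 0.1783] [[ 0.9373 -0.3486 -0.0044]
 [-0.3486 -0.9373 -0.0013]
 [-0.0037  0.0028 -1.    ]] [-0.524  -1.1892 -3.9869] [-0.021   0.0083  0.0232] 0.31577046762318395
[324.457  182.7347] 24690 ((0.6375167369842529, 0.20838968455791473), (0.028124487027525902, 0.14965321123600006), 69.98833465576172)
pin? [324.123   22.6567] 1707 [ 0.1021  0.0011 -0.0261]
pin? [366.8  34.5] 70 [ 0.0987  0.015  -0.026 ]
pin? [282.3983  61.339 ] 118 [ 0.0904 -0.0129 -0.0261]
```

View pics/w6.png

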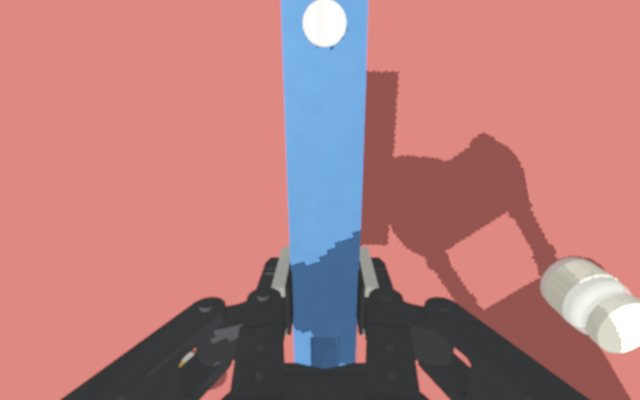

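The bracket hangs level, with the pin at tool x 102 mm and the moment near zero. I'll carry it over the board.

```bash
python3 -m crank '[{"dx":0.005,"dy":0.013,"dz":0,"turn":-1,"claw":0.02},{"dx":0.015,"dy":0.039,"dz":0,"turn":-2.5,"claw":0.02},{"dx":0.027,"dy":0.069,"dz":0,"turn":-4,"claw":0.02},{"dx":0.04,"dy":0.103,"dz":0,"turn":-6,"claw":0.02},{"dx":0.053,"dy":0.138,"dz":0,"turn":-8,"claw":0.02},{"dx":0.066,"dy":0.172,"dz":0,"turn":-10,"claw":0.02},{"dx":0.08,"dy":0.207,"dz":0,"turn":-12,"claw":0.02},{"dx":0.093,"dy":0.241,"dz":0,"turn":-14,"claw":0.02},{"dx":0.106,"dy":0.276,"dz":0,"turn":-16,"claw":0.02},{"dx":0.12,"dy":0.31,"dz":0,"turn":-18,"claw":0.02},{"dx":0.133,"dy":0.345,"dz":0,"turn":-20,"claw":0.02},{"dx":0.144,"dy":0.375,"dz":0,"turn":-22,"claw":0.02},{"dx":0.154,"dy":0.401,"dz":0,"turn":-23.5,"claw":0.02},{"dx":0.161,"dy":0.418,"dz":0,"turn":-24.7,"claw":0.02},{"dx":0.166,"dy":0.431,"dz":0,"turn":-25.5,"claw":0.02},{"dx":0.166,"dy":0.431,"dz":0,"turn":-25.5,"claw":0.02},{"dx":0.166,"dy":0.431,"dz":0,"turn":-25.5,"claw":0.02},{"dx":0.166,"dy":0.431,"dz":0,"turn":-25.5,"claw":0.02},{"dx":0.166,"dy":0.431,"dz":0,"turn":-25.5,"claw":0.02},{"dx":0.166,"dy":0.431,"dz":0,"turn":-25.5,"claw":0.02}]'
python3 - <<'E'
from m import *
im,c=snap('wrist','w7.png');s=ctrl.get_state();np.set_printoptions(precision=4,suppress=True)
e=np.array(s['eef_pos']);R=np.array(s['tool_rot']);print(e,np.degrees(np.arctan2(R[1,0],R[0,0])),R[2])
H,S,V=hsvof(im)
for ce,n,l in comps((S<60)&(V>180),(270,0,370,150),30): print('pin?',ce,n,(onz(c,*ce,e[2]+.026)-e)@R)
snap('scene','s7.png')
E
```

```text
clock: 10.73
eef_pos: [0.6123, -0.2392, 0.1811]
tool_rot: [[0.996, 0.09, -0.0], [0.09, -0.996, 0.0], [-0.0, -0.0, -1.0]]
contact_force: [-0.1, 0.8, -3.3]
gripper_width: 0.314
gripper_force: 59.8
[ 0.6123 -0.2394  0.1813] 5.1693859734735765 [ 0.     -0.0001 -1.    ]
pin? [323.9273  22.1189] 1623 [ 0.1017  0.001  -0.026 ]
```

View pics/w7.png

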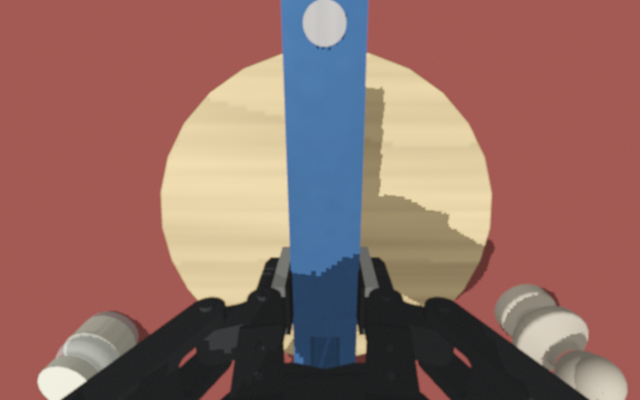

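```bash
python3 -m crank '[{"dx":-0.001,"dy":0.001,"dz":0.008,"turn":0,"claw":0.02},{"dx":-0.001,"dy":0.001,"dz":0.02,"turn":0,"claw":0.02},{"dx":-0.001,"dy":0.001,"dz":0.03,"turn":0,"claw":0.02},{"dx":-0.001,"dy":0.001,"dz":0.034,"turn":0,"claw":0.02},{"dx":-0.001,"dy":0.001,"dz":0.034,"turn":0,"claw":0.02},{"dx":-0.001,"dy":0.001,"dz":0.034,"turn":0,"claw":0.02},{"dx":-0.001,"dy":0.001,"dz":0.034,"turn":0,"claw":0.02},{"dx":-0.001,"dy":0.001,"dz":0.034,"turn":0,"claw":0.02},{"dx":-0.001,"dy":0.001,"dz":0.034,"turn":0,"claw":0.02}]'
python3 - <<'E'
from m import *
im,c=snap('scene');s=ctrl.get_state();np.set_printoptions(precision=4,suppress=True)
e=np.array(s['eef_pos']);R=np.array(s['tool_rot']);print(e,np.degrees(np.arctan2(R[1,0],R[0,0])),R[2],s['moment'])
C=np.array([.5716,-.2442]);a=np.radians(5.15);u=np.array([np.cos(a),np.sin(a)])
a2=np.arctan2(R[1,0],R[0,0]);print('hub err',e[:2]-.0399*np.array([np.cos(a2),np.sin(a2)])-C)
im=im.copy()
pts=[np.r_[C+u*d,z] for d,z in((0,.083),(0,.123),(.142,.123),(.142,.061))]
px=[pix(c,p) for p in pts];print(px)
x0,y0=190,170;cr=cv2.resize(im[y0:y0+150,x0:x0+200],None,fx=4,fy=4,interpolation=cv2.INTER_CUBIC)[:,:,::-1].copy()
for p in px: cv2.circle(cr,(int((p[0]-x0+.5)*4),int((p[1]-y0+.5)*4)),4,(255,0,255),1)
cv2.imwrite('pics/s8.png',cr)
E
```

```text
clock: 11.58
eef_pos: [0.6115, -0.2417, 0.1481]
tool_rot: [[0.996, 0.089, 0.001], [0.089, -0.996, -0.001], [0.001, 0.001, -1.0]]
contact_force: [-0.6, -0.2, -3.1]
gripper_width: 0.316
gripper_force: 59.8
[ 0.6115 -0.2416  0.148 ] 5.098761481961065 [ 0.001   0.0006 -1.    ] [-0.0029 -0.0063  0.0173]
hub err [ 0.0001 -0.001 ]
[(np.float64(269.06652968338994), np.float64(258.0283607306857)), (np.float64(267.7478749016343), np.float64(249.218636947701)), (np.float64(309.5475673446218), np.float64(273.63766759487004)), (np.float64(309.8433462894609), np.float64(286.74219764257396))]
```

View pics/s8.png

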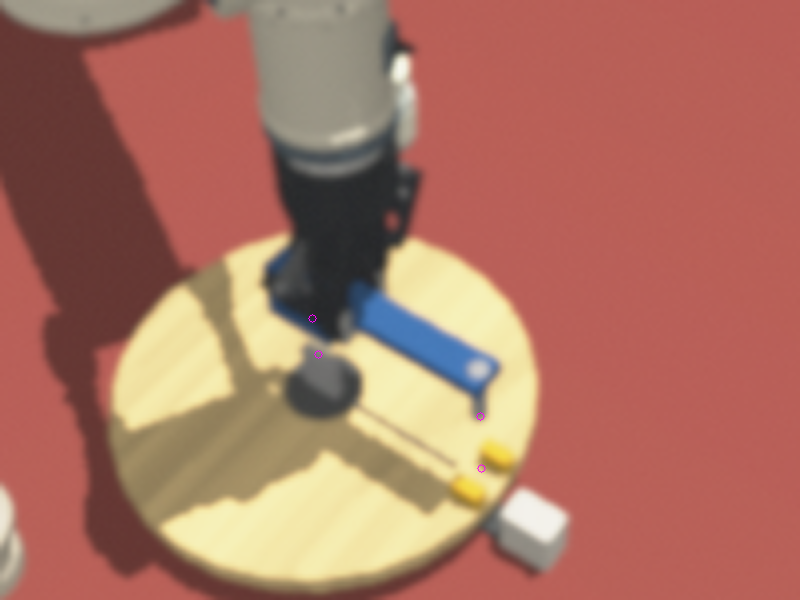

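The crop shows the pin tip on its predicted point (480,416), with the fork gap directly below it and the hub above the tongue. Nothing is touching, so I'm handing in.

```bash
python3 -c "
from workcell import ctrl
print(ctrl.close_job())"
```

```text
the job is handed in; nothing more can be done
None
```

I turned the board until its fork faced the pointer (within about 0.2°) and handed the job in at about 12 s with the bracket held level, its hub about 1 mm off centre over the tongue and about 40 mm clear, and its pin over the fork gap; the judge's verdict was not shown.

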